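# Seat the round-bottomed flasks in their cradles

## Robot

A 6-joint arm with a two-finger parallel gripper is mounted at the origin on the work surface. World frame = base frame: x ahead of the robot, y to its left, z up, the work surface at z = 0. Lengths are in m, angles in degrees, forces in N, time in s.
With the tool pointing down it reaches from about 0.375 to 0.925 m from the base axis. Payload 5.7 kg.
Tool frame: the origin (TCP) lies between the finger pads; the fingertips stand 22 mm ahead of it and the grasp point (between the pads) lies 3 mm ahead of it (tip_reach is the x of the fingertips in the tool frame, in m); x points along the fingers, y is the direction in which the jaws open and shut, and the axes are right-handed (so a half turn about x gives the same grasp; the last joint's range is limited). The gripper opens to 88 mm and grips with 3 to 60 N. Pads are 20 mm wide; open, the fingers measure 115 mm over their backs; the gripper's body (75 mm by 178 mm) begins 61 mm behind the grasp point.
Start: joints at [-77.584, 20.558, 86.54, -0, 72.909, -6.595], TCP at [0.195, -0.567, 0.245] pointing down, gripper open.
Joint ranges: [-170.27, 170.27], [-57.76, 135], [12.27, 136.19], [-55.21, 235.2], [11.17, 155.16], [-170.74, 170.74]. Speed limits (degrees/s): [136.94, 136.94, 180, 180, 180, 180].

## Interface

Orientations are given as a 3x3 rotation matrix whose columns are the frame's x, y, z axes.
In Python, from workcell import read_state, read_camera, camera_model, sign_off, find_in, masks_of, mark_of, tip_reach gives the robot as it stands.
- The arm moves only by the tool apply_moves, never from a script. Its argument "rows" is a list that holds one entry, the list of rows, each a list of 4 numbers: the shift along the world's x, y, z in mm, then the turn about the world's z in degrees. In form: [[[x, y, z, yaw], ...]]. A call has exactly 5 rows; each row shifts and turns the commanded pose from where the row before left it; what a row does not reach is not made up. A row lasts 1/10 s, in which the tool goes at most 50 mm and 8.59 degrees, less where a joint would pass 70% of its speed; a pose out of reach is approached as far as the arm can. A call with a gripper value outside its range is refused whole. "gripper" is the closure in counts, from 0 (fully open) to 255 (shut), set as the call begins (left out, the last holds). The fingers move at their own pace and stop on an object; "force" is the grip in N (left out, the last holds). Time passes only in rows, so rows that do not move let the fingers close, or fill a call up. It gives the time, the measured TCP pose, the force and the opening at its end, in the units of the state.
- read_state(): the state, without advancing time (a new reading comes with each control period).
- read_camera(name): name is "side" or "top"; returns the picture (420x560x3 uint8, blue, green, red); there is no depth.
- camera_model(name): a dict with "vfov" (degrees; the focal length in pixels is half the picture's height over the tangent of half this angle, whatever the lens; pixels are square), "cx", "cy" (the principal point, pixels), "dist_coeffs" ([k1, k2, p1, p2, k3] as OpenCV has them; the pictures are not rectified), "position" and "orientation" of the camera in the world. Camera axes: x right, y up, looking along -z (the intrinsics and any distortion apply to the point x, -y, -z); pixel columns grow to the right and rows downward; lengths in m; the calibration is good to about 2 mm. A picture is of the moment at which its call begins. camera_model takes no time and is no camera call.
- sign_off(): hands the job in, once; it reports no verdict.
Trained networks look in the newest picture that a camera, given by its name, has taken for a name from the list of things; names that differ only in an ending like _2 or _b are one class to them, and where a whole thing is asked for, a point or a joint stands for the part that bears it (a point fixed in the world has none). Each returns a list of dicts, best first, with "p" (0 to 1); they miss things now and then, are a little off and sometimes report something else, mostly with a low value. They report only what shows in the picture. A call takes as long as a camera call. They do not tell look-alikes from the thing itself.
- find_in(camera, target): "box" ([left, top, right, bottom] as shares, 0 to 1, of the picture: columns of its width, rows of its height, round what is visible of it).
- masks_of(camera, target): "mask" (420x560 bool, what is visible of it) and "box" ([left, top, right, bottom] as shares, 0 to 1, of the picture: columns of its width, rows of its height, round what is visible of it).
- mark_of(camera, target): "centre" ([column, row] as shares, 0 to 1, of the picture: columns of its width, rows of its height: a listed point, or the origin of a listed thing).
The state is a dict: "time_s": time; "qpos": joint angles; "dq": joint speeds; "joint_efforts": joint torques, N m; "position": TCP position; "orientation": TCP orientation; "wrist_force": force on the tool from outside, world axes, zero at the start; "moment": the same for the moment, N m; "grip_width": finger opening in m.
Only numpy, scipy, OpenCV 4.12 (cv2) and the standard library are available. Lean on these libraries where they do the work, as an engineer would, in place of code of your own. Each camera call takes 0.05 s, during which the arm holds its last target.

## Task

Get the three round-bottomed clay flasks ready for glazing: each must stand upright, centred and fully down in the dish of the plaster cradle of its own size (large in large, medium in medium, small in small). The medium flask has been left in the large cradle, so it has to move too. Unglazed clay chips easily: set the flasks down gently, never drop or topple them, and leave the tall bottle, bowl, jar, clay lump and candle where they stand.

Things in the scene. Friction and masses are not known exactly. Their poses are not given: they have to be found in the camera images.
- flask_large: the large round-bottomed flask, beige unglazed clay, round about its z axis (up): 140 mm tall, a ball 104 mm across, straight neck 40 mm across from 100 mm height to the rim; grip the neck, any yaw. The ball's underside has a 20 mm flat; it stands alone but rocks. About 450 g, bottom-heavy. Origin: centre of the underside. Starts standing on the table.
- flask_medium: the medium round-bottomed flask, beige unglazed clay, round about its z axis (up): 122 mm tall, a ball 86 mm across, straight neck 38 mm across from 82 mm height to the rim; grip the neck, any yaw. The ball's underside has a 20 mm flat; it stands alone but rocks. About 310 g, bottom-heavy. Origin: centre of the underside. Starts upright in the large cradle's dish, underside 29 mm above the table.
- flask_small: the small round-bottomed flask, beige unglazed clay, round about its z axis (up): 103 mm tall, a ball 68 mm across, straight neck 36 mm across from 63 mm height to the rim; grip the neck, any yaw. The ball's underside has a 20 mm flat; it stands alone but rocks. About 200 g, bottom-heavy. Origin: centre of the underside. Starts standing on the table.
- cradle_large: the large cradle, fixed to the table: a white plaster pedestal like an egg cup, 50 mm high, 95 mm across at its widest, with a funnel-shaped concave dish (38 degrees steep) 84 mm across at the mouth, open upward. Origin: centre of the foot on the table
- cradle_large_seat (a point): the point on the axis of the large cradle where the origin (underside centre) of the large flask lies when that flask is fully seated and upright; z up
- cradle_medium: the medium cradle, fixed to the table: a white plaster pedestal like an egg cup, 62 mm high, 81 mm across at its widest, with a funnel-shaped concave dish (38 degrees steep) 70 mm across at the mouth, open upward. Origin: centre of the foot on the table
- cradle_medium_seat (a point): the point on the axis of the medium cradle where the origin (underside centre) of the medium flask lies when that flask is fully seated and upright; z up
- cradle_small: the small cradle, fixed to the table: a white plaster pedestal like an egg cup, 74 mm high, 67 mm across at its widest, with a funnel-shaped concave dish (38 degrees steep) 56 mm across at the mouth, open upward. Origin: centre of the foot on the table
- cradle_small_seat (a point): the point on the axis of the small cradle where the origin (underside centre) of the small flask lies when that flask is fully seated and upright; z up
- tall_bottle: bystander: white glazed bottle, 230 mm tall, body 90 mm across up to 125 mm, tapering to a 40 mm lip. It is the only thing in the work area taller than 175 mm, even once the flasks stand in their cradles. Origin: centre of its underside
- steel_bowl: bystander: steel mixing bowl, 124 mm across, 55 mm high. Origin: centre of its underside
- flat_jar: bystander: open wide-mouthed flat-footed jar of darker beige clay with no neck, 76 mm across, 85 mm high. Origin: centre of its underside
- clay_lump: bystander: lump of raw grey clay, 84 mm across, 59 mm high. Origin: centre of its underside
- candle: bystander: unlit black pillar candle, 56 mm across, 120 mm high. Origin: centre of its underside
Things that resemble listed ones, but are neither listed nor needed, are in the scene too. What is shaped like the flask_large but blue is not meant.

How it is judged:
By the outcome, as a careful person would: the job done as asked, in the order asked, and still so for the second after the job is handed in, with the robot touching nothing.
It also fails if it takes over 72 s, if anything falls off the work surface, if the arm or the gripper's body presses on something with over 40 N, if the wrist force passes 120 N, or if a joint passes its speed limit or range.

## Working session

There is one attempt and no reset: what is moved stays moved. The work goes in short steps, Python scripts to look and compute and a tool call to move; the robot and the scene stay as the last step left them, time stands still between calls to the robot, and variables do not carry over. Pictures are saved under pics/ and viewed, and the job is handed in when it is done.

Besides the shell and the picture viewer there is one more tool, called as a command line: name --argument value ..., lists and objects as JSON in quotes. apply_moves: Moves the arm, as the interface text tells. Its arguments: {"type":"object","properties":{"rows":{"type":"array","items":{"type":"array","items":{"type":"array","items":{"type":"number"}}}},"gripper":{"type":"number"},"force":{"type":"number"}},"required":["rows"]}

```bash
mkdir -p pics; ls; python3 - <<'E'
from workcell import *
import cv2
s=read_state();print(s)
for c in("side","top"):
    im=read_camera(c);cv2.imwrite(f"pics/{c}0.png",im);m=camera_model(c);print(c,m)
E
```

```text
pics
{'time_s': 0.0, 'qpos': array([-7.75847570e+01,  2.05994248e+01,  8.66005333e+01, -6.04030476e-04,
        7.29060554e+01, -6.59478864e+00]), 'dq': array([ 0.03536211,  0.02654683,  0.03007608,  0.01641685, -0.06806773,
       -0.12515979]), 'joint_efforts': array([-3.65007490e-04, -5.15377271e+01, -2.70724690e+01,  6.77538919e-02,
        3.50284623e-02, -1.36214153e-04]), 'position': array([ 0.19528696, -0.56663518,  0.24378379]), 'orientation': array([[-4.07642912e-04,  3.25736260e-01, -9.45460588e-01],
       [ 1.80484824e-03, -9.45458887e-01, -3.25736452e-01],
       [-9.99998288e-01, -1.83919703e-03, -2.02494901e-04]]), 'wrist_force': array([-0.55835004, -0.03624108, -0.27902316]), 'moment': array([-0.00026338,  0.03751108,  0.03500185]), 'grip_width': 0.08786025380488677}
side {'vfov': 43.18761198048231, 'cx': 275.9752906256197, 'cy': 204.4741486493563, 'dist_coeffs': array([-0.14821012,  0.        ,  0.        ,  0.        ,  0.        ]), 'position': array([0.26654231, 0.86996882, 1.09085312]), 'orientation': array([[-0.98458483,  0.12072739, -0.1265607 ],
       [-0.17437969, -0.73372564,  0.65668745],
       [-0.01358067,  0.66863412,  0.74346754]])}
top {'vfov': 44.346395859164566, 'cx': 279.5995768248049, 'cy': 206.98900881285303, 'dist_coeffs': array([-0.03114397,  0.        ,  0.        ,  0.        ,  0.        ]), 'position': array([ 0.28135504, -0.01074958,  1.61276948]), 'orientation': array([[-7.98893555e-03,  9.92779491e-01, -1.19687341e-01],
       [-9.99968024e-01, -7.88876747e-03,  1.31069462e-03],
       [ 3.57045134e-04,  1.19693985e-01,  9.92810769e-01]])}
```

View pics/side0.png

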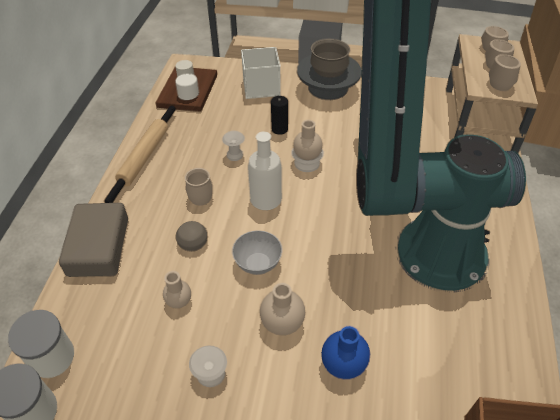

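View pics/top0.png

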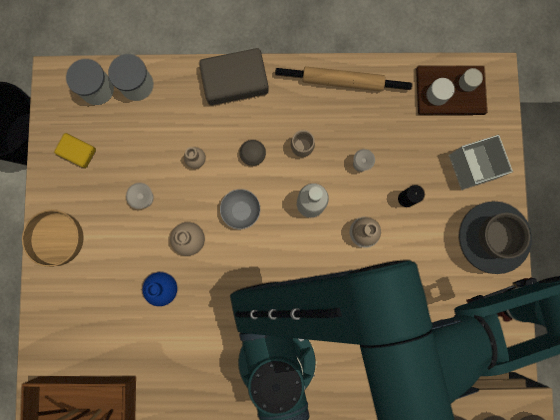

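```bash
cat > h.py <<'E'
import numpy as np, cv2
from workcell import *
from scipy.optimize import minimize, least_squares
def K(m):
    f=210/np.tan(np.radians(m["vfov"])/2); return np.array([[f,0,m["cx"]],[0,f,m["cy"]],[0,0,1.]])
def proj(m,P):
    R=np.array(m["orientation"])@np.diag([1,-1,-1.]); t=-R.T@m["position"]
    return cv2.projectPoints(np.asarray(P,float).reshape(-1,1,3),cv2.Rodrigues(R.T)[0],t,K(m),np.array(m["dist_coeffs"]))[0][:,0]
def ray(m,uv,z):
    p=cv2.undistortPoints(np.array(uv,float).reshape(-1,1,2),K(m),np.array(m["dist_coeffs"]))[:,0]
    R=np.array(m["orientation"])@np.diag([1,-1,-1.]); d=np.c_[p,np.ones(len(p))]@R.T; C=np.array(m["position"])
    return C+d*((z-C[2])/d[:,2])[:,None]
def flask(H,D,n,nh):
    r=D/2; c=np.sqrt(r*r-.01**2); zs=np.linspace(0,nh,15)
    pr=[(max(np.sqrt(max(r*r-(z-c)**2,0)),n/2 if z>c else 0),z) for z in zs]
    return pr+[(n/2,nh),(n/2,H)]
PR=dict(flask_large=flask(.140,.104,.040,.100),flask_medium=flask(.122,.086,.038,.082),flask_small=flask(.103,.068,.036,.063))
T=np.linspace(0,2*np.pi,48,endpoint=False)
def sil(m,prof,p,S=4):
    im=np.zeros((420*S,560*S),np.uint8); rings=[]
    for r,z in prof:
        rings.append(proj(m,np.c_[p[0]+r*np.cos(T),p[1]+r*np.sin(T),np.full(48,p[2]+z)]))
    for a,b in zip(rings,rings[1:]):
        h=cv2.convexHull(np.r_[a,b].astype(np.float32))
        cv2.fillConvexPoly(im,np.round((h+.5)*S-.5).astype(np.int32),1)
    return cv2.resize(im.astype(np.float32),(560,420),interpolation=cv2.INTER_AREA)
E
python3 - <<'E'
from h import *
for c in("side","top"):
    m=camera_model(c); read_camera(c)
    for n in ["flask_large","flask_medium","flask_small","cradle_large","cradle_medium","cradle_small","tall_bottle","flat_jar","candle","clay_lump","steel_bowl","cradle_medium_seat","cradle_small_seat"]:
        for d in mark_of(c,n)[:4]:
            uv=np.array(d["centre"])*[560,420]; z=.029 if n=="flask_medium" else 0
            print(c,n,round(d["p"],2),uv.round(1),ray(m,uv,z)[0].round(3))
E
```

```text
side flask_large 0.88 [280.2 320.9] [0.379 0.263 0.   ]
side flask_large 0.75 [345.3 364.4] [0.219 0.348 0.   ]
side flask_medium 0.15 [233.9 155.2] [ 0.604 -0.24   0.029]
side flask_small 0.77 [180.9 301.4] [0.623 0.252 0.   ]
side cradle_large 0.62 [309.7 163.7] [ 0.382 -0.27   0.   ]
side cradle_large 0.42 [308.1 156.6] [ 0.391 -0.3    0.   ]
side cradle_medium 0.93 [208.6 374.1] [0.511 0.421 0.   ]
side cradle_medium 0.33 [175.8 301. ] [0.636 0.253 0.   ]
side cradle_small 0.9 [232.6 155.4] [ 0.617 -0.269  0.   ]
side tall_bottle 0.62 [268.5 199.8] [ 0.476 -0.107  0.   ]
side flat_jar 0.85 [204.7 198.6] [ 0.654 -0.083  0.   ]
side flat_jar 0.28 [207.7 362.3] [0.519 0.394 0.   ]
side candle 0.91 [279.3 130.9] [ 0.496 -0.404  0.   ]
side clay_lump 0.63 [194.5 244. ] [0.638 0.078 0.   ]
side clay_lump 0.37 [233.5 142.3] [ 0.628 -0.328  0.   ]
side steel_bowl 0.78 [257.3 263. ] [0.464 0.11  0.   ]
side cradle_medium_seat 0.72 [210.2 362.5] [0.514 0.393 0.   ]
side cradle_medium_seat 0.42 [281.  129.3] [ 0.492 -0.413  0.   ]
side cradle_small_seat 0.4 [280.8 321.6] [0.377 0.265 0.   ]
[... 334 characters left out ...]
-0.273  0.   ]
top cradle_medium 0.65 [145.5 198. ] [0.508 0.411 0.   ]
top cradle_small 0.95 [359.2 162.6] [ 0.616 -0.268  0.   ]
top cradle_small 0.48 [242.  210.3] [0.466 0.106 0.   ]
top tall_bottle 0.7 [307.7 203.1] [ 0.487 -0.102  0.   ]
top flat_jar 0.77 [297.6 148.2] [ 0.665 -0.072  0.   ]
top candle 0.72 [406.7 202.5] [ 0.487 -0.415  0.   ]
top clay_lump 0.87 [252.9 154.7] [0.645 0.071 0.   ]
top clay_lump 0.72 [138.1 193.2] [0.523 0.435 0.   ]
top steel_bowl 0.72 [244. 209.] [0.47  0.099 0.   ]
top cradle_medium_seat 0.75 [138.7 192.7] [0.525 0.433 0.   ]
top cradle_medium_seat 0.33 [310.6 201.9] [ 0.491 -0.111  0.   ]
top cradle_small_seat 0.89 [362.2 161.6] [ 0.619 -0.278  0.   ]
```

```bash
python3 - <<'E'
from h import *
import pickle
out={}
for c in("side","top"):
    im=read_camera(c); vis=im.copy()
    for n in ["flask_large","flask_medium","flask_small","cradle_large","cradle_medium","cradle_small"]:
        r=masks_of(c,n); out[c,n]=r
        for d in r[:3]:
            print(c,n,round(d["p"],2),(np.array(d["box"])*[560,420,560,420]).round(1),d["mask"].sum())
        for d in r[:1]:
            cs,_=cv2.findContours(d["mask"].astype(np.uint8),0,1);cv2.drawContours(vis,cs,-1,(0,0,255) if "flask" in n else (0,255,0),1)
    cv2.imwrite(f"pics/m_{c}.png",vis)
pickle.dump(out,open("m.pkl","wb")); print(read_state()["time_s"])
E
```

```text
side flask_large 0.84 [321.7 325.3 370.2 379.6] 1963
side flask_large 0.66 [258.7 282.7 304.5 337.3] 1729
side flask_medium 0.55 [291.6 119.7 320.3 160.3] 851
side flask_medium 0.55 [232.8 230.7 283.5 275.2] 1715
side flask_medium 0.38 [219.6 130.3 243.6 159.1] 480
side flask_small 0.97 [164.2 272.8 190.7 307.6] 780
side flask_small 0.25 [218.8 130.6 245.4 160.8] 535
side cradle_large 0.57 [289.4 149.2 325.6 173.8] 376
side cradle_medium 0.74 [185.5 343.2 226.8 387.1] 1223
side cradle_small 0.59 [224.8 130.9 244.2 156.6] 438
side cradle_small 0.31 [230.5 232.6 282.8 276.5] 1626
top flask_large 0.91 [143.7 270.7 178.  305.2] 907
top flask_large 0.84 [169.9 221.8 206.7 255.4] 917
top flask_medium 0.87 [350.1 216.1 381.5 245.6] 650
top flask_medium 0.41 [182.9 148.4 203.  169.3] 375
top flask_small 0.54 [186.7 146.6 207.1 168.7] 378
top cradle_large 0.59 [185.8 150.1 205.2 166.2] 377
top cradle_large 0.4 [349.7 221.7 362.3 247.4] 91
top cradle_medium 0.7 [122.  180.7 151.7 206.8] 530
top cradle_small 0.81 [355.  152.2 373.  171.3] 388
2.2
```

```bash
python3 - <<'E'
from h import *
import pickle
M=pickle.load(open("m.pkl","rb"))
idx={("side","flask_large"):1,("top","flask_large"):1}
for n,g,z in [("flask_large",(.37,.27),0),("flask_medium",(.385,-.27),.029),("flask_small",(.625,.25),0)]:
    cams={c:camera_model(c) for c in("side","top")}
    mk={c:M[c,n][idx.get((c,n),0)]["mask"].astype(np.float32) for c in cams}
    for cs in (["side"],["top"],["side","top"]):
        f=lambda p:sum(np.abs(sil(cams[c],PR[n],(p[0],p[1],z))-mk[c]).sum() for c in cs)
        r=minimize(f,g,method="Nelder-Mead",options=dict(initial_simplex=np.array([g,(g[0]+.01,g[1]),(g[0],g[1]+.01)]),xatol=2e-4,fatol=.5))
        print(n,cs,r.x.round(4),r.fun)
ims={c:cv2.imread(f"pics/{c}0.png") for c in("side","top")}
t=[]
for c,u,v in [("side",208,365),("top",140,196),("side",234,147),("top",363,161),("side",307,150),("top",366,232)]:
    t.append(cv2.resize(ims[c][max(v-32,0):v+32,u-32:u+32][:64],(264,264),interpolation=cv2.INTER_CUBIC))
cv2.imwrite("pics/crops.png",np.vstack([np.hstack([t[0],t[2],t[4]]),np.hstack([t[1],t[3],t[5]])]))
E
```

```text
flask_large ['side'] [0.3738 0.2677] 91.5625
flask_large ['top'] [0.3774 0.269 ] 41.0
flask_large ['side', 'top'] [0.3751 0.268 ] 161.8125
flask_medium ['side'] [ 0.3932 -0.2744] 30.125
flask_medium ['top'] [ 0.3932 -0.272 ] 29.0
flask_medium ['side', 'top'] [ 0.3932 -0.2732] 69.1875
flask_small ['side'] [0.6284 0.2517] 43.875
flask_small ['top'] [0.6291 0.251 ] 26.1875
flask_small ['side', 'top'] [0.6289 0.2513] 72.9375
```

View pics/crops.png

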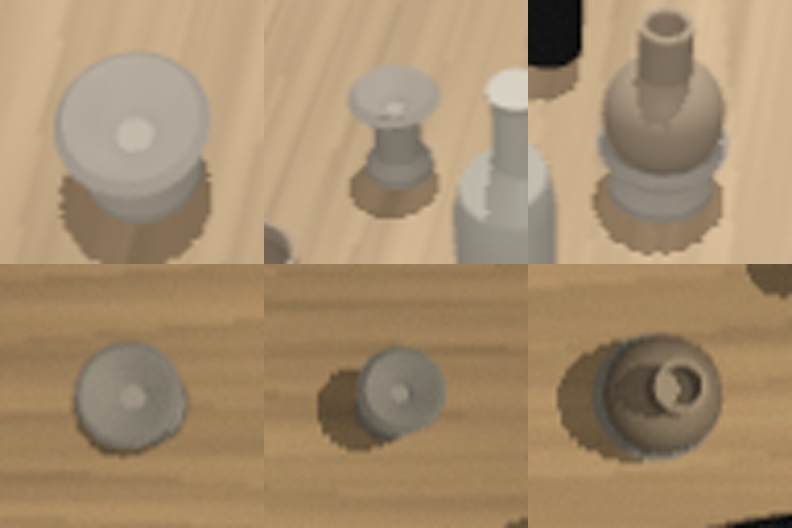

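View pics/m_side.png

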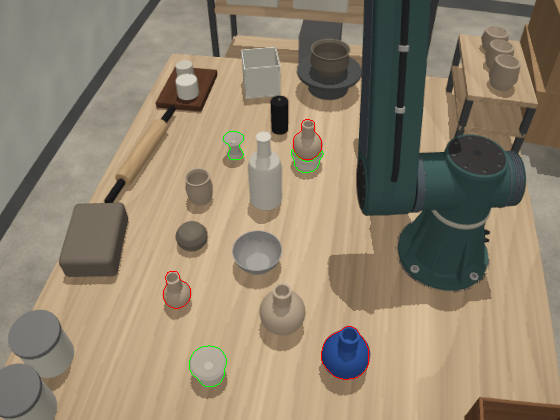

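```bash
python3 - <<'E'
from h import *
ims={c:cv2.imread(f"pics/{c}0.png") for c in("side","top")}
cams={c:camera_model(c) for c in ims}
for n,g,H,W,cen in [("med",(.512,.407),.062,.081,dict(side=(208,365),top=(140,196))),("small",(.617,-.272),.074,.067,dict(side=(234,147),top=(363,161)))]:
    mk={}
    for c in ims:
        s=cv2.cvtColor(ims[c],cv2.COLOR_BGR2HSV)[...,1]
        u,v=cen[c]; b=np.zeros((420,560),np.uint8); b[v-24:v+26,u-24:u+24]=s[v-24:v+26,u-24:u+24]<60
        k,l=cv2.connectedComponents(b); mk[c]=(l==l[v-5 if c=="side" else v,u]).astype(np.float32); print(n,c,mk[c].sum())
    def f(p,cs=("side","top")):
        rf,rs,rr=np.abs(p[2:5]); pr=[(rf,0),(rf,.012),(rs,.03),(rs,H-.03),(rr,H-.006),(rr,H)]
        return sum(np.abs(sil(cams[c],pr,(p[0],p[1],0))-mk[c]).sum() for c in cs)
    for cs in (("side",),("top",),("side","top")):
        p0=np.array([*g,W*.4,W*.3,W/2]); sx=np.vstack([p0]+[p0+np.eye(5)[i]*.008*(1 if i<2 else -.7) for i in range(5)])
        r=minimize(f,p0,args=(cs,),method="Nelder-Mead",options=dict(initial_simplex=sx,xatol=2e-4,fatol=.3,maxiter=400))
        print(n,cs,r.x.round(4),r.fun)
        if len(cs)==2:
            q=r.x; pr=[(q[2],0),(q[2],.012),(q[3],.03),(q[3],H-.03),(q[4],H-.006),(q[4],H)]
            for c in cs:
                d=np.dstack([mk[c],sil(cams[c],pr,(q[0],q[1],0)),mk[c]*0])*255
                u,v=cen[c];cv2.imwrite(f"pics/fit_{n}_{c}.png",cv2.resize(np.hstack([d[v-30:v+30,u-30:u+30],ims[c][v-30:v+30,u-30:u+30]]).astype(np.uint8),(480,240),interpolation=0))
    # dish-bottom spot, bright centroid
a=[cv2.imread(f"pics/fit_{n}_{c}.png") for n in("med","small") for c in("side","top")]
cv2.imwrite("pics/fits.png",cv2.resize(np.vstack([np.hstack(a[:2]),np.hstack(a[2:])]),(800,400)))
E
```

```text
med side 1214.0
med top 534.0
med ('side',) [0.5063 0.42   0.0291 0.0227 0.0391] 38.9375
med ('top',) [0.5076 0.4164 0.0276 0.0249 0.0387] 22.0
med ('side', 'top') [0.5068 0.419  0.0298 0.0243 0.0386] 94.25
small side 473.0
small top 365.0
small ('side',) [ 0.6103 -0.2686  0.0227  0.015   0.031 ] 31.75
small ('top',) [ 0.6114 -0.2709  0.0219  0.018   0.031 ] 18.375
small ('side', 'top') [ 0.6111 -0.2704  0.0228  0.0157  0.0309] 60.8125
```

View pics/fits.png

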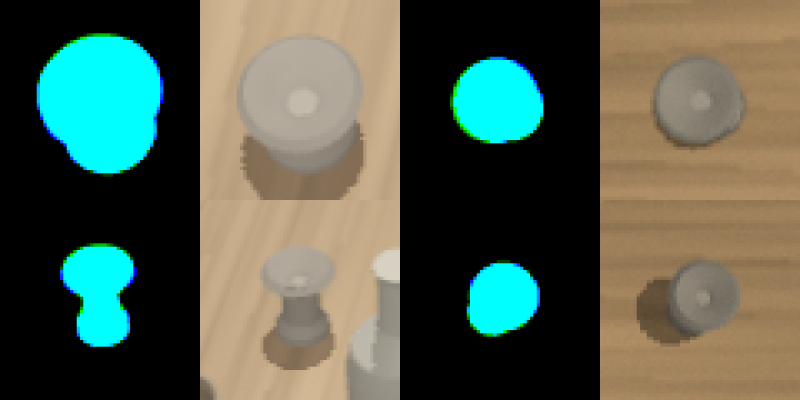

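apply_moves --rows '[[[10,15,5,0],[20,30,0,0],[25,37,0,0],[25,37,0,0],[25,37,0,0]]]' --gripper 0 --force 25

```text
time_s: 2.7
position: [0.3014, -0.4087, 0.25]
orientation: [[0.001, 0.325, -0.946], [0.0, -0.946, -0.325], [-1.0, -0.0, -0.001]]
wrist_force: [0.1, -0.2, 0.3]
grip_width: 0.0879
```

apply_moves --rows '[[[25,37,0,0],[25,37,0,0],[20,30,0,0],[15,22,0,0],[8,11,0,0]]]'

```text
time_s: 3.2
position: [0.3942, -0.2712, 0.25]
orientation: [[0.0, 0.328, -0.945], [0.001, -0.945, -0.328], [-1.0, -0.001, -0.001]]
wrist_force: [0.5, -0.0, 0.7]
grip_width: 0.0879
```

apply_moves --rows '[[[0,0,-20,0],[0,0,-25,0],[0,0,-25,0],[0,0,-25,0],[0,0,-10,0]]]'

```text
time_s: 3.7
position: [0.3922, -0.2733, 0.1429]
orientation: [[-0.002, 0.326, -0.946], [0.002, -0.946, -0.326], [-1.0, -0.003, 0.002]]
wrist_force: [0.4, 0.5, 0.5]
grip_width: 0.088
```

apply_moves --rows '[[[0,0,-5,0],[0,0,-3,0],[0,0,0,0],[0,0,0,0],[0,0,0,0]]]'

```text
time_s: 4.2
position: [0.3938, -0.2746, 0.1373]
orientation: [[0.001, 0.326, -0.945], [-0.001, -0.945, -0.326], [-1.0, 0.001, -0.001]]
wrist_force: [0.2, -0.4, -0.9]
grip_width: 0.0878
```

```bash
python3 - <<'E'
from h import *
print(read_state()["position"],read_state()["wrist_force"],read_state()["qpos"])
a=[]
for c,u,v in(("side",307,130),("top",367,232)):
    im=read_camera(c);a.append(cv2.resize(im[v-50:v+50,u-65:u+65],(400,308),interpolation=2))
cv2.imwrite("pics/g1.png",np.hstack(a))
E
```

```text
[ 0.39384543 -0.27463416  0.13734645] [ 0.17305307 -0.41298427 -0.93704903] [-4.31408752e+01  1.85327829e+01  1.08193761e+02  3.13818375e-03
  5.31935259e+01  2.78470464e+01]
```

View pics/g1.png

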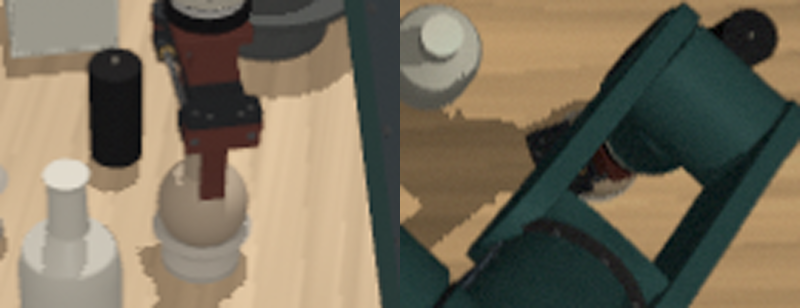

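apply_moves --rows '[[[0,0,0,0],[0,0,0,0],[0,0,0,0],[0,0,0,0],[0,0,0,0]]]' --gripper 255 --force 25

```text
time_s: 4.8
position: [0.3934, -0.2742, 0.1366]
orientation: [[-0.0, 0.326, -0.945], [0.0, -0.945, -0.326], [-1.0, -0.0, 0.0]]
wrist_force: [-0.2, 0.4, -0.1]
grip_width: 0.0515
```

apply_moves --rows '[[[0,0,0,0],[0,0,0,0],[0,0,1,0],[0,0,2,0],[0,0,3,0]]]'

```text
time_s: 5.3
position: [0.3932, -0.2742, 0.1425]
orientation: [[-0.001, 0.326, -0.945], [0.0, -0.945, -0.326], [-1.0, -0.001, 0.0]]
wrist_force: [-0.3, 0.1, -4.3]
grip_width: 0.0382
```

apply_moves --rows '[[[0,0,10,0],[0,0,20,0],[0,0,25,0],[0,0,30,0],[0,0,30,0]]]'

```text
time_s: 5.8
position: [0.3932, -0.274, 0.2593]
orientation: [[-0.0, 0.326, -0.945], [0.0, -0.945, -0.326], [-1.0, -0.0, 0.0]]
wrist_force: [-0.0, -0.2, -4.9]
grip_width: 0.0375
```

apply_moves --rows '[[[0,0,30,0],[0,0,30,0],[0,5,20,0],[2,12,10,0],[3,20,5,0]]]'

```text
time_s: 6.3
position: [0.3986, -0.2372, 0.3539]
orientation: [[0.001, 0.324, -0.946], [-0.001, -0.946, -0.324], [-1.0, 0.002, -0.001]]
wrist_force: [-0.4, 0.3, -4.8]
grip_width: 0.038
```

apply_moves --rows '[[[5,30,0,0],[6,36,0,0],[6,36,0,0],[6,36,0,0],[6,36,0,0]]]'

```text
time_s: 6.8
position: [0.4265, -0.061, 0.3522]
orientation: [[-0.001, 0.326, -0.945], [0.001, -0.945, -0.326], [-1.0, -0.001, 0.001]]
wrist_force: [0.8, 0.2, -3.9]
grip_width: 0.0378
```

apply_moves --rows '[[[6,36,0,0],[6,36,0,0],[6,36,0,0],[6,36,0,0],[6,36,0,0]]]'

```text
time_s: 7.3
position: [0.4563, 0.1188, 0.3522]
orientation: [[-0.001, 0.326, -0.945], [0.0, -0.945, -0.326], [-1.0, -0.001, 0.001]]
wrist_force: [-0.1, 0.1, -3.8]
grip_width: 0.0377
```

apply_moves --rows '[[[6,36,0,0],[6,36,0,0],[6,36,0,0],[6,36,0,0],[6,36,0,0]]]'

```text
time_s: 7.8
position: [0.4862, 0.2985, 0.352]
orientation: [[-0.002, 0.326, -0.945], [-0.001, -0.945, -0.326], [-1.0, -0.0, 0.002]]
wrist_force: [1.0, -0.2, -4.3]
grip_width: 0.0377
```

apply_moves --rows '[[[6,36,0,0],[6,36,0,0],[5,28,-10,0],[3,14,-20,0],[1,6,-30,0]]]'

```text
time_s: 8.3
position: [0.5083, 0.4195, 0.2928]
orientation: [[0.002, 0.328, -0.945], [0.002, -0.945, -0.328], [-1.0, -0.001, -0.002]]
wrist_force: [0.2, -0.1, -4.1]
grip_width: 0.0376
```

apply_moves --rows '[[[0,0,-30,0],[0,0,-30,0],[0,0,-20,0],[0,0,-15,0],[0,0,-8,0]]]'

```text
time_s: 8.8
position: [0.5071, 0.4165, 0.1878]
orientation: [[-0.003, 0.326, -0.945], [-0.001, -0.945, -0.326], [-1.0, 0.0, 0.003]]
wrist_force: [0.1, -0.1, -3.6]
grip_width: 0.0376
```

apply_moves --rows '[[[0,0,-2,0],[0,0,0,0],[0,0,0,0],[0,0,0,0],[0,0,0,0]]]'

```text
time_s: 9.3
position: [0.5088, 0.417, 0.1885]
orientation: [[0.001, 0.326, -0.945], [0.001, -0.945, -0.326], [-1.0, -0.0, -0.001]]
wrist_force: [0.7, -0.6, -4.4]
grip_width: 0.0377
```

```bash
python3 - <<'E'
from h import *
import pickle
print(read_state()["position"],read_state()["wrist_force"],read_state()["qpos"].round(1))
a=[]
ims={}
for c,u,v in(("side",208,340),("top",140,196)):
    im=read_camera(c);ims[c]=im;a.append(cv2.resize(im[v-60:v+60,u-78:u+78],(400,308),interpolation=2))
    ims[c+"m"]=masks_of(c,"flask_medium"); ims[c+"c"]=masks_of(c,"cradle_medium")
    for d in ims[c+"m"][:3]: print(c,d["p"],np.array(d["box"])*[560,420,560,420])
pickle.dump(ims,open("p1.pkl","wb"))
cv2.imwrite("pics/p1.png",np.hstack(a))
E
```

```text
[0.50882367 0.41696977 0.18847306] [ 0.67890136 -0.57425108 -4.38314216] [ 33.3  28.1  82.6   0.   69.3 104.3]
side 0.78 [186.088 332.22  224.896 367.29 ]
top 0.64 [131.208 187.908 148.008 205.212]
```

View pics/p1.png

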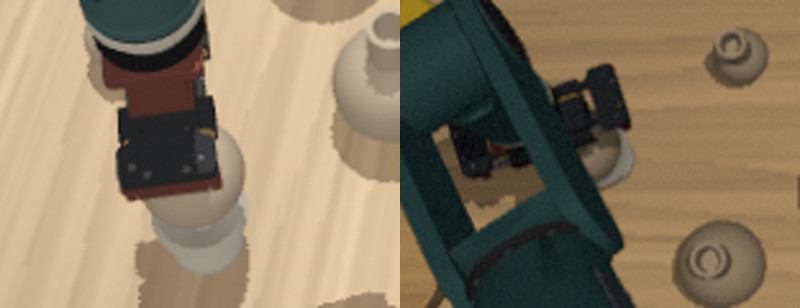

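```bash
cat >> h.py <<'E'
def outline(vis,m,prof,p,col,S=6,crop=None):
    s=sil(m,prof,p,8); 
    u0,v0,u1,v1=crop
    v=cv2.resize(vis[v0:v1,u0:u1],None,fx=S,fy=S,interpolation=cv2.INTER_CUBIC) if not getattr(outline,'v',None) is not None else outline.v
    outline.v=v
    b=cv2.resize(s[v0:v1,u0:u1],None,fx=S,fy=S,interpolation=cv2.INTER_LINEAR)>.5
    cs,_=cv2.findContours(b.astype(np.uint8),0,1); cv2.drawContours(v,cs,-1,col,1); return v
E
python3 - <<'E'
from h import *
import pickle
ims=pickle.load(open("p1.pkl","rb"))
H=.062;q=[.0298,.0243,.0386]; cr=[(q[0],0),(q[0],.012),(q[1],.03),(q[1],H-.03),(q[2],H-.006),(q[2],H)]
o=[]
for c,u,v in(("side",208,345),("top",145,196)):
    m=camera_model(c); outline.v=None; k=(u-33,v-44,u+33,v+44)
    outline(ims[c],m,PR["flask_medium"],(.508,.417,.0805),(0,0,255),6,k)
    xy=(.5063,.420) if c=="side" else (.5076,.4164)
    o.append(outline(ims[c],m,cr,(*xy,0),(0,255,0),6,k))
cv2.imwrite("pics/p1o.png",np.hstack(o))
E
```

```text
(no output)
```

View pics/p1o.png

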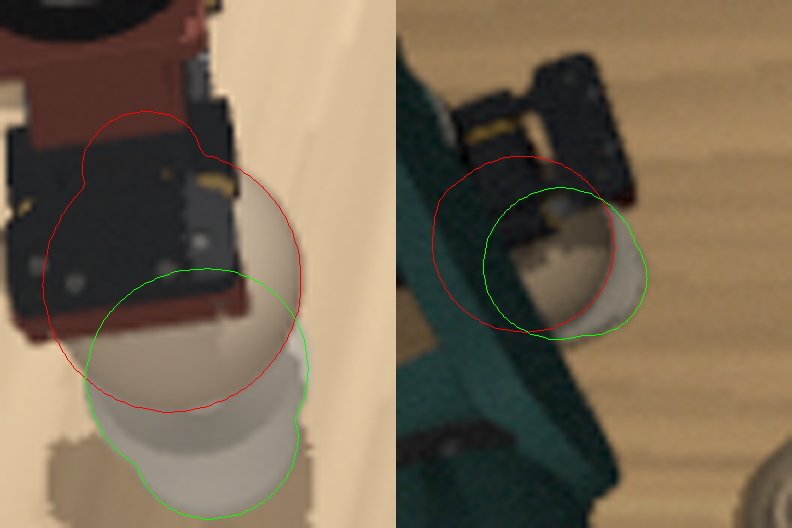

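apply_moves --rows '[[[0,0,-8,0],[0,0,-8,0],[0,0,-4,0],[0,0,-3,0],[0,0,-2,0]]]'

```text
time_s: 10.1
position: [0.5083, 0.4166, 0.162]
orientation: [[-0.001, 0.326, -0.945], [-0.0, -0.945, -0.326], [-1.0, 0.0, 0.001]]
wrist_force: [-0.4, -0.4, -3.5]
grip_width: 0.0373
```

apply_moves --rows '[[[0,0,-1,0],[0,0,-1,0],[0,0,-1,0],[0,0,0,0],[0,0,0,0]]]'

```text
time_s: 10.6
position: [0.5085, 0.4168, 0.1597]
orientation: [[0.0, 0.326, -0.945], [0.0, -0.945, -0.326], [-1.0, -0.0, -0.0]]
wrist_force: [0.2, -1.1, -3.8]
grip_width: 0.0374
```

apply_moves --rows '[[[0,0,-1,0],[0,0,-1,0],[0,0,-0.5,0],[0,0,0,0],[0,0,0,0]]]'

```text
time_s: 11.1
position: [0.5084, 0.4167, 0.1571]
orientation: [[-0.0, 0.326, -0.945], [0.0, -0.945, -0.326], [-1.0, -0.0, -0.0]]
wrist_force: [0.6, 0.1, -3.7]
grip_width: 0.0375
```

apply_moves --rows '[[[0,0,-0.5,0],[0,0,-0.5,0],[0,0,-0.5,0],[0,0,0,0],[0,0,0,0]]]'

```text
time_s: 11.6
position: [0.5084, 0.4167, 0.1556]
orientation: [[-0.0, 0.326, -0.945], [0.0, -0.945, -0.326], [-1.0, -0.0, 0.0]]
wrist_force: [-0.3, 0.3, -4.2]
grip_width: 0.0382
```

apply_moves --rows '[[[0,0,-0.5,0],[0,0,-0.5,0],[0,0,0,0],[0,0,0,0],[0,0,0,0]]]'

```text
time_s: 12.1
position: [0.5086, 0.417, 0.1549]
orientation: [[0.0, 0.326, -0.945], [0.001, -0.945, -0.326], [-1.0, -0.0, -0.001]]
wrist_force: [0.5, 0.9, -1.9]
grip_width: 0.0375
```

apply_moves --rows '[[[0,0,-0.5,0],[0,0,-0.5,0],[0,0,0,0],[0,0,0,0],[0,0,0,0]]]'

```text
time_s: 12.6
position: [0.509, 0.4173, 0.1545]
orientation: [[0.001, 0.326, -0.945], [0.001, -0.945, -0.326], [-1.0, -0.001, -0.002]]
wrist_force: [0.5, 2.8, 5.2]
grip_width: 0.0372
```

apply_moves --rows '[[[0,0.5,0.2,0],[0,0.5,0.2,0],[0,0,0,0],[0,0,0,0],[0,0,0,0]]]'

```text
time_s: 13.1
position: [0.5088, 0.4178, 0.1542]
orientation: [[0.001, 0.326, -0.945], [0.0, -0.945, -0.326], [-1.0, -0.0, -0.001]]
wrist_force: [1.4, 0.9, 3.8]
grip_width: 0.0376
```

apply_moves --rows '[[[0.5,0.4,0,0],[0,0,-0.3,0],[0,0,0,0],[0,0,0,0],[0,0,0,0]]]'

```text
time_s: 13.6
position: [0.5091, 0.4182, 0.1539]
orientation: [[0.0, 0.326, -0.945], [0.0, -0.945, -0.326], [-1.0, -0.0, -0.0]]
wrist_force: [0.7, 0.9, 5.7]
grip_width: 0.0378
```

apply_moves --rows '[[[0,0,0.2,0],[0,0,0.2,0],[0,0,0,0],[0,0,0,0],[0,0,0,0]]]' --force 8

```text
time_s: 14.1
position: [0.5088, 0.4183, 0.1539]
orientation: [[-0.0, 0.326, -0.945], [0.0, -0.945, -0.326], [-1.0, -0.0, 0.0]]
wrist_force: [1.7, 1.8, 1.1]
grip_width: 0.0381
```

apply_moves --rows '[[[0,0,0,0],[0,0,0,0],[0,0,0,0],[0,0,0,0],[0,0,0,0]]]' --gripper 0

```text
time_s: 14.6
position: [0.5088, 0.4179, 0.154]
orientation: [[-0.0, 0.326, -0.945], [-0.0, -0.945, -0.326], [-1.0, 0.0, 0.001]]
wrist_force: [-0.4, -0.4, 1.2]
grip_width: 0.0747
```

apply_moves --rows '[[[0,0,0,0],[0,0,0,0],[0,0,0,0],[0,0,5,0],[0,0,15,0]]]'

```text
time_s: 15.1
position: [0.508, 0.4175, 0.1734]
orientation: [[-0.003, 0.326, -0.945], [-0.002, -0.945, -0.326], [-1.0, 0.001, 0.003]]
wrist_force: [-0.4, 0.3, 0.7]
grip_width: 0.0881
```

apply_moves --rows '[[[0,0,25,0],[0,0,30,0],[0,0,20,0],[-10,-10,0,0],[-20,-20,0,0]]]'

```text
time_s: 15.6
position: [0.4807, 0.3894, 0.2517]
orientation: [[0.004, 0.326, -0.945], [0.003, -0.945, -0.326], [-1.0, -0.001, -0.005]]
wrist_force: [-0.2, -0.3, 0.1]
grip_width: 0.0872
```

apply_moves --rows '[[[-25,-25,0,0],[-28,-33,0,0],[-25,-32,0,0],[-15,-20,0,0],[-10,-10,0,0]]]'

```text
time_s: 16.1
position: [0.3747, 0.2668, 0.2503]
orientation: [[0.001, 0.325, -0.946], [0.0, -0.946, -0.325], [-1.0, -0.0, -0.001]]
wrist_force: [-0.5, 0.5, 0.2]
grip_width: 0.0879
```

```bash
python3 - <<'E'
from h import *
import pickle
print(read_state()["position"])
ims={}
for c in("side","top"):
    ims[c]=read_camera(c);cv2.imwrite(f"pics/l_{c}.png",ims[c])
    ims[c,"flask_medium"]=masks_of(c,"flask_medium");ims[c,"cradle_large"]=masks_of(c,"cradle_large")
    for k in("flask_medium","cradle_large"):
        for d in ims[c,k][:3]: print(c,k,round(d["p"],2),(np.array(d["box"])*[560,420,560,420]).round())
pickle.dump(ims,open("p2.pkl","wb"))
E
```

```text
[0.37472517 0.26681353 0.25029316]
side flask_medium 0.62 [185. 329. 224. 379.]
side cradle_large 0.56 [304. 151. 325. 171.]
top flask_medium 0.88 [121. 180. 149. 201.]
top flask_medium 0.52 [238. 143. 266. 166.]
top cradle_large 0.93 [347. 216. 380. 247.]
```

View pics/l_side.png

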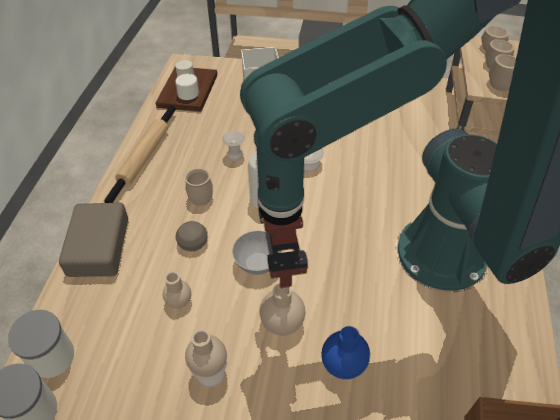

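View pics/l_top.png

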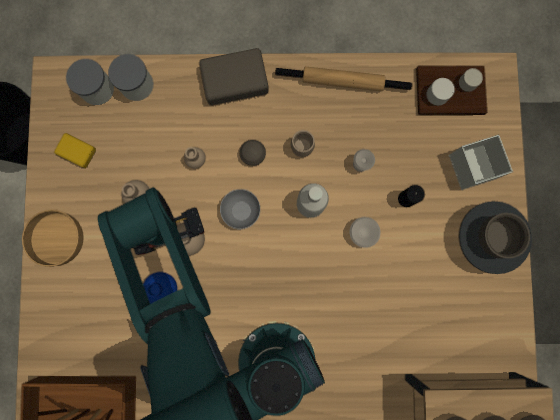

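```bash
python3 - <<'E'
from h import *
import pickle
I=pickle.load(open("p2.pkl","rb"))
cams={c:camera_model(c) for c in("side","top")}
mk=I["side","flask_medium"][0]["mask"].astype(np.float32)
f=lambda p:np.abs(sil(cams["side"],PR["flask_medium"],(p[0],p[1],.0465))-mk).sum()
g=(.508,.418);r=minimize(f,g,method="Nelder-Mead",options=dict(initial_simplex=np.array([g,(g[0]+.01,g[1]),(g[0],g[1]+.01)]),xatol=2e-4));print("med",r.x,r.fun)
s=cv2.cvtColor(I["top"],cv2.COLOR_BGR2HSV)[...,1]
b=np.zeros((420,560),np.uint8); b[208:258,338:390]=s[208:258,338:390]<60
k,l=cv2.connectedComponents(b); mk=(l==l[232,364]).astype(np.float32);print(mk.sum())
H=.05
def f(p,full=0):
    rf,rs,rr=np.abs(p[2:5]); pr=[(rf,0),(rf,.012),(rs,.02),(rs,H-.02),(rr,H-.006),(rr,H)]
    return np.abs(sil(cams["top"],pr,(p[0],p[1],0))-mk).sum()
p0=np.array([.393,-.272,.038,.03,.0465]); sx=np.vstack([p0]+[p0+np.eye(5)[i]*.008*(1 if i<2 else -.7) for i in range(5)])
r=minimize(f,p0,method="Nelder-Mead",options=dict(initial_simplex=sx,xatol=2e-4,fatol=.3,maxiter=400));print(r.x.round(4),r.fun)
m=cams["side"];k=(170,315,245,395);outline.v=None
cv2.imwrite("pics/med.png",outline(I["side"],m,PR["flask_medium"],(.507,.4195,.0465),(0,0,255),6,k))
E
```

```text
med [0.50756981 0.4181629 ] 59.8125
710.0
[ 0.3921 -0.2707  0.0347  0.0284  0.0452] 23.125
```

View pics/med.png

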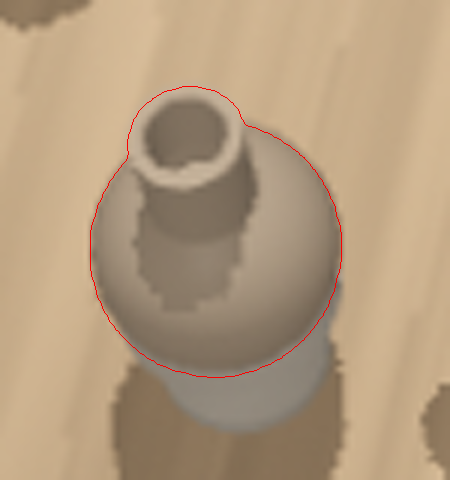

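apply_moves --rows '[[[0,0,-20,0],[0,0,-28,0],[0,0,-28,0],[0,0,-25,0],[0,0,-12,0]]]' --force 30

```text
time_s: 16.9
position: [0.3757, 0.2685, 0.1339]
orientation: [[-0.003, 0.326, -0.945], [-0.001, -0.945, -0.326], [-1.0, 0.0, 0.003]]
wrist_force: [-0.9, -0.7, -0.5]
grip_width: 0.0878
```

apply_moves --rows '[[[0,0,-7,0],[0,0,-4,0],[0,0,0,0],[0,0,0,0],[0,0,0,0]]]'

```text
time_s: 17.4
position: [0.3765, 0.2685, 0.1258]
orientation: [[0.001, 0.326, -0.945], [0.001, -0.945, -0.326], [-1.0, -0.0, -0.001]]
wrist_force: [0.6, 0.3, 0.2]
grip_width: 0.088
```

apply_moves --rows '[[[0,0,0,0],[0,0,0,0],[0,0,0,0],[0,0,0,0],[0,0,0,0]]]' --gripper 255 --force 30

```text
time_s: 17.9
position: [0.3759, 0.2681, 0.1252]
orientation: [[0.0, 0.326, -0.945], [0.0, -0.945, -0.326], [-1.0, -0.0, -0.0]]
wrist_force: [-0.4, -0.5, 0.4]
grip_width: 0.0508
```

apply_moves --rows '[[[0,0,0,0],[0,0,0,0],[0,0,1,0],[0,0,2,0],[0,0,3,0]]]'

```text
time_s: 18.4
position: [0.3753, 0.2678, 0.1308]
orientation: [[-0.001, 0.326, -0.945], [-0.001, -0.945, -0.326], [-1.0, 0.0, 0.002]]
wrist_force: [-0.6, 0.5, -5.3]
grip_width: 0.0399
```

```bash
python3 - <<'E'
from h import *
print(read_state()["position"],read_state()["wrist_force"])
im=read_camera("side");cv2.imwrite("pics/lg.png",cv2.resize(im[230:350,210:370],None,fx=4,fy=4,interpolation=2))
E
```

```text
[0.37532241 0.26783018 0.13082263] [-0.62118832  0.49478428 -5.29975279]
```

View pics/lg.png

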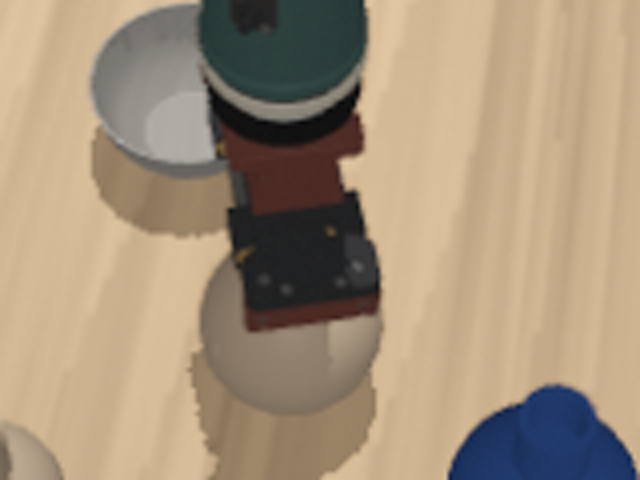

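apply_moves --rows '[[[0,0,10,0],[0,0,20,0],[0,0,28,0],[0,0,32,0],[0,0,32,0]]]'

```text
time_s: 18.95
position: [0.3754, 0.2679, 0.2548]
orientation: [[-0.0, 0.326, -0.945], [-0.0, -0.945, -0.326], [-1.0, -0.0, 0.0]]
wrist_force: [0.6, -0.2, -5.3]
grip_width: 0.0399
```

apply_moves --rows '[[[0,0,32,0],[0,0,32,0],[2,-5,28,0],[4,-12,20,0],[5,-20,11,0]]]'

```text
time_s: 19.45
position: [0.3872, 0.2316, 0.3788]
orientation: [[0.003, 0.327, -0.945], [0.002, -0.945, -0.327], [-1.0, -0.001, -0.003]]
wrist_force: [0.6, -0.3, -6.5]
grip_width: 0.0394
```

apply_moves --rows '[[[5,-30,0,0],[6,-35,0,0],[6,-35,0,0],[6,-35,0,0],[6,-35,0,0]]]'

```text
time_s: 19.95
position: [0.4152, 0.0598, 0.3766]
orientation: [[0.0, 0.326, -0.945], [0.0, -0.945, -0.326], [-1.0, -0.0, -0.0]]
wrist_force: [-0.1, 0.3, -5.3]
grip_width: 0.0396
```

apply_moves --rows '[[[5,-35,0,0],[0,-35,0,0],[0,-35,0,0],[0,-35,0,0],[-2,-35,0,0]]]'

```text
time_s: 20.45
position: [0.4182, -0.115, 0.3766]
orientation: [[0.0, 0.326, -0.945], [0.0, -0.945, -0.326], [-1.0, -0.0, -0.0]]
wrist_force: [1.4, -0.2, -5.2]
grip_width: 0.0397
```

apply_moves --rows '[[[-5,-35,0,0],[-5,-35,0,0],[-6,-35,0,0],[-5,-25,0,0],[-3,-14,0,0]]]'

```text
time_s: 20.95
position: [0.3941, -0.2595, 0.3764]
orientation: [[-0.0, 0.324, -0.946], [-0.0, -0.946, -0.324], [-1.0, 0.0, 0.0]]
wrist_force: [0.3, 0.3, -4.7]
grip_width: 0.0394
```

apply_moves --rows '[[[-1,-9,-10,0],[-1,-6,-20,0],[0,0,-30,0],[0,0,-30,0],[0,0,-30,0]]]'

```text
time_s: 21.45
position: [0.3928, -0.2715, 0.2547]
orientation: [[-0.0, 0.326, -0.945], [0.001, -0.945, -0.326], [-1.0, -0.001, -0.0]]
wrist_force: [0.8, 0.0, -5.4]
grip_width: 0.0395
```

apply_moves --rows '[[[0,0,-28,0],[0,0,-20,0],[0,0,-14,0],[0,0,-8,0],[0,0,-4,0]]]'

```text
time_s: 21.95
position: [0.3928, -0.2718, 0.1813]
orientation: [[-0.001, 0.326, -0.945], [0.001, -0.945, -0.326], [-1.0, -0.002, 0.0]]
wrist_force: [0.3, 0.0, -5.3]
grip_width: 0.0393
```

```bash
python3 - <<'E'
from h import *
s=read_state();print(s["position"],s["wrist_force"]);p=s["position"]
im=read_camera("side");m=camera_model("side");k=(265,90,350,190);outline.v=None
outline(im,m,PR["flask_large"],(p[0],p[1],p[2]-.1255),(0,0,255),6,k)
H=.05;q=[.0347,.0284,.0452]; cr=[(q[0],0),(q[0],.012),(q[1],.02),(q[1],H-.02),(q[2],H-.006),(q[2],H)]
cv2.imwrite("pics/lp.png",outline(im,m,cr,(.3932,-.2744,0),(0,255,0),6,k))
E
```

```text
[ 0.39275554 -0.27182944  0.18133501] [ 2.50235915e-01  1.53491581e-03 -5.33178355e+00]
```

View pics/lp.png

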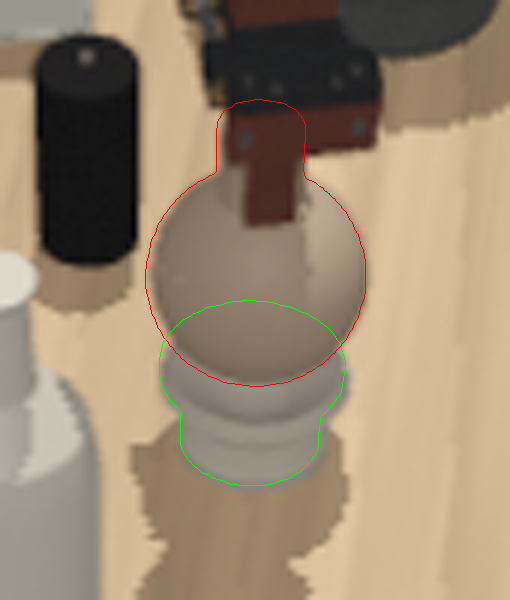

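apply_moves --rows '[[[0,-0.5,-8,0],[0,-0.5,-5,0],[0,0,-4,0],[0,0,-2,0],[0,0,-1,0]]]'

```text
time_s: 22.5
position: [0.3929, -0.2738, 0.162]
orientation: [[-0.0, 0.326, -0.946], [0.0, -0.946, -0.326], [-1.0, -0.0, 0.0]]
wrist_force: [0.3, -0.6, -4.9]
grip_width: 0.0396
```

apply_moves --rows '[[[0,0,-1,0],[0,0,-0.5,0],[0,0,-0.5,0],[0,0,0,0],[0,0,0,0]]]'

```text
time_s: 23.0
position: [0.393, -0.2739, 0.1602]
orientation: [[0.0, 0.326, -0.945], [-0.0, -0.945, -0.326], [-1.0, 0.0, -0.0]]
wrist_force: [0.2, -0.1, -5.8]
grip_width: 0.0395
```

apply_moves --rows '[[[0,0,-0.5,0],[0,0,-0.5,0],[0,0,-0.5,0],[0,0,-0.5,0],[0,0,0,0]]]'

```text
time_s: 23.5
position: [0.3929, -0.2738, 0.158]
orientation: [[-0.0, 0.326, -0.945], [0.0, -0.945, -0.326], [-1.0, -0.0, 0.0]]
wrist_force: [-0.6, 0.5, -5.0]
grip_width: 0.0395
```

apply_moves --rows '[[[0,0,-0.5,0],[0,0,-0.5,0],[0,0,0,0],[0,0,0,0],[0,0,0,0]]]'

```text
time_s: 24.0
position: [0.3931, -0.2739, 0.1575]
orientation: [[0.0, 0.326, -0.945], [-0.0, -0.945, -0.326], [-1.0, 0.0, -0.0]]
wrist_force: [-0.8, 2.0, 2.9]
grip_width: 0.0396
```

apply_moves --rows '[[[-0.3,0.7,0,0],[0,0,-0.3,0],[0,0,0,0],[0,0,0,0],[0,0,0,0]]]'

```text
time_s: 24.5
position: [0.3928, -0.2732, 0.1569]
orientation: [[0.0, 0.326, -0.945], [0.0, -0.945, -0.326], [-1.0, 0.0, -0.0]]
wrist_force: [-0.7, 2.0, 1.3]
grip_width: 0.0397
```

apply_moves --rows '[[[-0.3,0.7,0,0],[0,0,-0.5,0],[0,0,0,0],[0,0,0,0],[0,0,0,0]]]'

```text
time_s: 25.0
position: [0.3924, -0.2724, 0.1564]
orientation: [[0.0, 0.326, -0.945], [0.0, -0.945, -0.326], [-1.0, -0.0, -0.0]]
wrist_force: [-0.7, 1.3, 2.1]
grip_width: 0.0395
```

apply_moves --rows '[[[-0.3,0.5,0,0],[0,0,-0.3,0],[0,0,0,0],[0,0,0,0],[0,0,0,0]]]'

```text
time_s: 25.5
position: [0.3924, -0.2722, 0.1563]
orientation: [[0.001, 0.326, -0.945], [-0.001, -0.945, -0.326], [-1.0, 0.001, -0.0]]
wrist_force: [1.4, 1.4, 4.2]
grip_width: 0.0396
```

apply_moves --rows '[[[0,0,0.1,0],[0,0,0.1,0],[0,0,0,0],[0,0,0,0],[0,0,0,0]]]' --force 10

```text
time_s: 26.0
position: [0.3922, -0.272, 0.1562]
orientation: [[0.0, 0.326, -0.945], [-0.0, -0.945, -0.326], [-1.0, 0.0, -0.0]]
wrist_force: [1.8, 1.0, 3.7]
grip_width: 0.0397
```

apply_moves --rows '[[[0,0,0,0],[0,0,0,0],[0,0,0,0],[0,0,0,0],[0,0,0,0]]]' --gripper 0

```text
time_s: 26.5
position: [0.3919, -0.2719, 0.1561]
orientation: [[-0.0, 0.326, -0.945], [0.0, -0.945, -0.326], [-1.0, -0.0, 0.0]]
wrist_force: [-0.2, -0.1, 0.2]
grip_width: 0.0765
```

apply_moves --rows '[[[0,0,0,0],[0,0,0,0],[0,0,0,0],[0,0,5,0],[0,0,15,0]]]'

```text
time_s: 27.0
position: [0.3913, -0.2712, 0.1757]
orientation: [[-0.002, 0.326, -0.945], [0.002, -0.945, -0.326], [-1.0, -0.003, 0.001]]
wrist_force: [0.6, -1.0, -0.2]
grip_width: 0.0878
```

apply_moves --rows '[[[0,0,28,0],[0,0,30,0],[0,0,30,0],[0,0,10,0],[0,10,5,0]]]'

```text
time_s: 27.5
position: [0.3926, -0.2629, 0.2804]
orientation: [[0.002, 0.325, -0.946], [-0.002, -0.946, -0.325], [-1.0, 0.003, -0.001]]
wrist_force: [0.6, -0.5, -0.5]
grip_width: 0.0879
```

```bash
python3 - <<'E'
from h import *
s=read_state();print(s["position"],s["wrist_force"]);p=s["position"]
im=read_camera("side");m=camera_model("side");k=(265,90,350,190);outline.v=None
cv2.imwrite("pics/lq.png",outline(im,m,PR["flask_large"],(.3924,-.2735,.031),(0,0,255),6,k))
E
```

```text
[ 0.39264017 -0.26288446  0.28036362] [ 0.63645099 -0.47154086 -0.47647779]
```

View pics/lq.png

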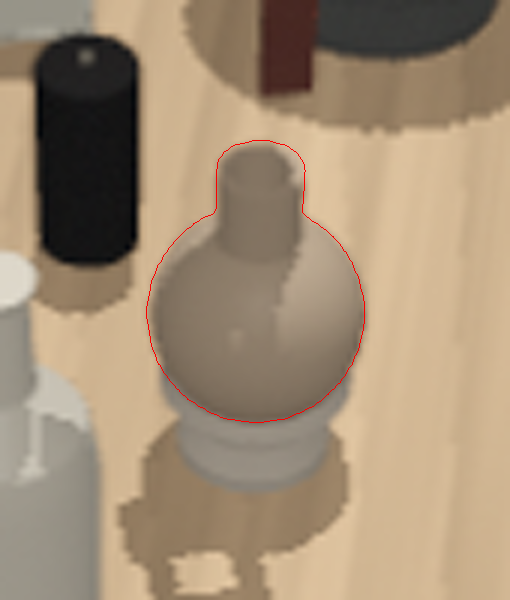

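apply_moves --rows '[[[5,12,10,0],[12,25,10,0],[18,38,5,0],[18,39,0,0],[18,39,0,0]]]'

```text
time_s: 28.05
position: [0.463, -0.1064, 0.3036]
orientation: [[-0.001, 0.325, -0.946], [0.001, -0.946, -0.325], [-1.0, -0.001, 0.001]]
wrist_force: [0.7, -0.1, -0.8]
grip_width: 0.088
```

apply_moves --rows '[[[18,39,0,0],[18,39,0,0],[18,39,0,0],[18,39,0,0],[18,39,0,0]]]'

```text
time_s: 28.55
position: [0.5525, 0.0889, 0.3032]
orientation: [[-0.002, 0.326, -0.945], [0.0, -0.945, -0.326], [-1.0, -0.001, 0.002]]
wrist_force: [0.0, 0.5, -1.1]
grip_width: 0.0877
```

apply_moves --rows '[[[18,39,0,0],[18,39,0,0],[18,39,0,0],[14,30,-10,0],[8,18,-20,0]]]'

```text
time_s: 29.05
position: [0.6296, 0.2551, 0.274]
orientation: [[0.001, 0.328, -0.945], [0.001, -0.945, -0.328], [-1.0, -0.001, -0.002]]
wrist_force: [0.8, -1.1, -0.3]
grip_width: 0.0877
```

apply_moves --rows '[[[0,0,-30,0],[0,0,-35,0],[0,0,-35,0],[0,0,-30,0],[0,0,-20,0]]]'

```text
time_s: 29.55
position: [0.626, 0.2515, 0.1203]
orientation: [[-0.006, 0.326, -0.945], [-0.001, -0.945, -0.326], [-1.0, -0.001, 0.006]]
wrist_force: [-0.2, -1.3, -0.3]
grip_width: 0.0875
```

apply_moves --rows '[[[0,0,-15,0],[0,0,-10,0],[0,0,-7,0],[0,0,-4,0],[0,0,0,0]]]'

```text
time_s: 30.05
position: [0.6292, 0.2512, 0.0884]
orientation: [[0.0, 0.326, -0.945], [0.0, -0.945, -0.326], [-1.0, -0.0, -0.0]]
wrist_force: [0.4, -0.3, -0.8]
grip_width: 0.0877
```

```bash
python3 - <<'E'
from h import *
print(read_state()["position"],read_state()["wrist_force"])
im=read_camera("side");cv2.imwrite("pics/sg.png",cv2.resize(im[220:340,100:260],None,fx=4,fy=4,interpolation=2))
E
```

```text
[0.62917632 0.25115491 0.08836767] [ 0.39851857 -0.25345127 -0.83408953]
```

View pics/sg.png

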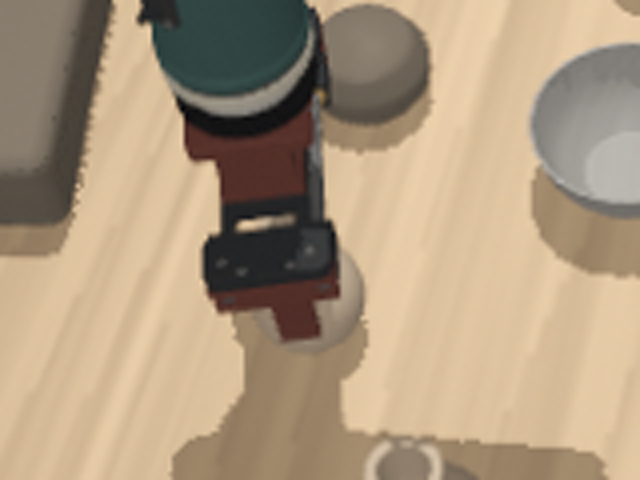

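apply_moves --rows '[[[0,0,0,0],[0,0,0,0],[0,0,0,0],[0,0,0,0],[0,0,0,0]]]' --gripper 255 --force 22

```text
time_s: 30.6
position: [0.6291, 0.2511, 0.0884]
orientation: [[0.0, 0.326, -0.945], [0.0, -0.945, -0.326], [-1.0, -0.0, -0.0]]
wrist_force: [-0.0, -0.4, -0.2]
grip_width: 0.0509
```

apply_moves --rows '[[[0,0,0,0],[0,0,0,0],[0,0,1,0],[0,0,2,0],[0,0,3,0]]]'

```text
time_s: 31.1
position: [0.6287, 0.2509, 0.094]
orientation: [[-0.001, 0.326, -0.945], [-0.0, -0.945, -0.326], [-1.0, -0.0, 0.001]]
wrist_force: [-0.3, -0.2, -1.4]
grip_width: 0.0358
```

apply_moves --rows '[[[0,0,10,0],[0,0,20,0],[0,0,28,0],[0,0,30,0],[0,0,30,0]]]'

```text
time_s: 31.6
position: [0.6289, 0.251, 0.2141]
orientation: [[0.0, 0.326, -0.945], [0.0, -0.945, -0.326], [-1.0, -0.0, -0.0]]
wrist_force: [0.6, -0.1, -1.4]
grip_width: 0.0358
```

apply_moves --rows '[[[0,-5,25,0],[0,-12,15,0],[-1,-20,5,0],[-1,-30,0,0],[-1,-36,0,0]]]'

```text
time_s: 32.1
position: [0.625, 0.1463, 0.2563]
orientation: [[-0.002, 0.327, -0.945], [-0.0, -0.945, -0.327], [-1.0, -0.0, 0.002]]
wrist_force: [0.5, 0.3, -2.5]
grip_width: 0.036
```

apply_moves --rows '[[[-1,-36,0,0],[-1,-36,0,0],[-1,-36,0,0],[-1,-36,0,0],[-1,-36,0,0]]]'

```text
time_s: 32.6
position: [0.6192, -0.0347, 0.2559]
orientation: [[-0.003, 0.325, -0.946], [0.0, -0.946, -0.325], [-1.0, -0.001, 0.003]]
wrist_force: [0.4, 1.0, -2.2]
grip_width: 0.0358
```

apply_moves --rows '[[[-1,-36,0,0],[-1,-36,0,0],[-1,-36,0,0],[-1,-36,0,0],[-2,-36,0,0]]]'

```text
time_s: 33.1
position: [0.613, -0.2144, 0.2558]
orientation: [[-0.003, 0.325, -0.946], [0.001, -0.946, -0.325], [-1.0, -0.002, 0.002]]
wrist_force: [0.4, 0.6, -1.4]
grip_width: 0.0358
```

apply_moves --rows '[[[-2,-30,0,0],[-1,-18,0,0],[-1,-10,-8,0],[0,0,-15,0],[0,0,-20,0]]]'

```text
time_s: 33.6
position: [0.6109, -0.2699, 0.2136]
orientation: [[0.001, 0.325, -0.946], [0.0, -0.946, -0.325], [-1.0, -0.0, -0.001]]
wrist_force: [-0.1, 0.3, -2.6]
grip_width: 0.0355
```

apply_moves --rows '[[[0,0,-20,0],[0,0,-10,0],[0,0,-6,0],[0,0,0,0],[0,0,0,0]]]'

```text
time_s: 34.1
position: [0.6115, -0.27, 0.1789]
orientation: [[0.001, 0.326, -0.945], [-0.0, -0.945, -0.326], [-1.0, 0.001, -0.001]]
wrist_force: [0.6, 0.2, -1.4]
grip_width: 0.0354
```

```bash
python3 - <<'E'
from h import *
s=read_state();print(s["position"],s["wrist_force"]);p=s["position"]
o=[]
H=.074;q=[.0228,.0157,.0309]; cr=[(q[0],0),(q[0],.012),(q[1],.03),(q[1],H-.03),(q[2],H-.006),(q[2],H)]
for c,u,v,xy in(("side",234,133,(.6103,-.2686)),("top",363,161,(.6114,-.2709))):
    im=read_camera(c);m=camera_model(c);k=(u-33,v-44,u+33,v+44);outline.v=None
    outline(im,m,PR["flask_small"],(p[0],p[1],p[2]-.088),(0,0,255),6,k)
    o.append(outline(im,m,cr,(*xy,0),(0,255,0),6,k))
cv2.imwrite("pics/sp.png",np.hstack(o))
E
```

```text
[ 0.6114932  -0.26996903  0.17887141] [ 0.64638142  0.18820088 -1.37129585]
```

View pics/sp.png

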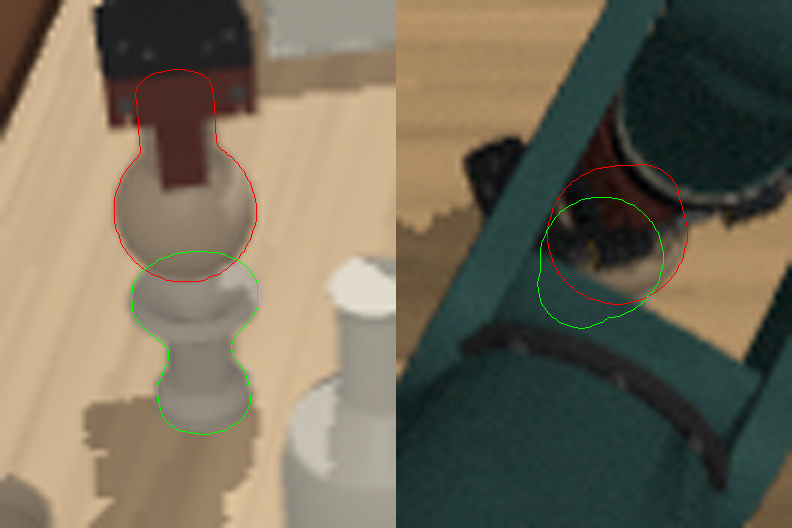

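apply_moves --rows '[[[0,0,-8,0],[0,0,-6,0],[0,0,-4,0],[0,0,-3,0],[0,0,-2,0]]]'

```text
time_s: 34.7
position: [0.6109, -0.2699, 0.1547]
orientation: [[-0.001, 0.326, -0.945], [0.0, -0.945, -0.326], [-1.0, -0.001, 0.0]]
wrist_force: [-0.9, -0.0, -2.3]
grip_width: 0.0355
```

apply_moves --rows '[[[0,0,-1,0],[0,0,-0.5,0],[0,0,-0.5,0],[0,0,0,0],[0,0,0,0]]]'

```text
time_s: 35.2
position: [0.6111, -0.27, 0.1534]
orientation: [[0.0, 0.326, -0.945], [-0.0, -0.945, -0.326], [-1.0, 0.0, -0.0]]
wrist_force: [-0.1, -0.4, -1.7]
grip_width: 0.0359
```

apply_moves --rows '[[[0,0,-0.5,0],[0,0,-0.5,0],[0,0,-0.5,0],[0,0,0,0],[0,0,0,0]]]'

```text
time_s: 35.7
position: [0.611, -0.2699, 0.1517]
orientation: [[-0.0, 0.326, -0.945], [0.0, -0.945, -0.326], [-1.0, -0.0, 0.0]]
wrist_force: [-0.2, -0.3, -2.1]
grip_width: 0.0364
```

apply_moves --rows '[[[0,0,-0.5,0],[0,0,-0.5,0],[0,0,0,0],[0,0,0,0],[0,0,0,0]]]'

```text
time_s: 36.2
position: [0.6111, -0.2701, 0.1509]
orientation: [[0.0, 0.326, -0.945], [-0.0, -0.945, -0.326], [-1.0, 0.0, -0.0]]
wrist_force: [-1.2, -0.4, -0.6]
grip_width: 0.0357
```

apply_moves --rows '[[[0,0,-0.5,0],[0,0,0,0],[0,0,0,0],[0,0,0,0],[0,0,0,0]]]'

```text
time_s: 36.7
position: [0.6113, -0.2702, 0.1506]
orientation: [[0.001, 0.326, -0.945], [-0.0, -0.945, -0.326], [-1.0, 0.001, -0.0]]
wrist_force: [-0.3, -1.2, 4.2]
grip_width: 0.0358
```

apply_moves --rows '[[[-0.3,-0.5,0,0],[0,0,-0.3,0],[0,0,0,0],[0,0,0,0],[0,0,0,0]]]'

```text
time_s: 37.2
position: [0.6111, -0.2707, 0.1503]
orientation: [[0.001, 0.326, -0.945], [-0.0, -0.945, -0.326], [-1.0, 0.001, -0.001]]
wrist_force: [-1.4, -1.1, 5.4]
grip_width: 0.036
```

apply_moves --rows '[[[0,0,0.1,0],[0,0,0.1,0],[0,0,0,0],[0,0,0,0],[0,0,0,0]]]' --force 8

```text
time_s: 37.7
position: [0.6109, -0.2706, 0.1501]
orientation: [[0.0, 0.326, -0.945], [-0.0, -0.945, -0.326], [-1.0, 0.0, -0.0]]
wrist_force: [1.6, -2.8, 1.9]
grip_width: 0.0357
```

apply_moves --rows '[[[0,-0.4,0,0],[0,0,0,0],[0,0,0,0],[0,0,0,0],[0,0,0,0]]]'

```text
time_s: 38.2
position: [0.6107, -0.2707, 0.1501]
orientation: [[0.0, 0.326, -0.945], [0.0, -0.945, -0.326], [-1.0, -0.0, -0.0]]
wrist_force: [1.5, -1.5, 2.7]
grip_width: 0.0359
```

apply_moves --rows '[[[0,0,0,0],[0,0,0,0],[0,0,0,0],[0,0,0,0],[0,0,0,0]]]' --gripper 0

```text
time_s: 38.7
position: [0.6105, -0.2707, 0.1499]
orientation: [[-0.001, 0.326, -0.945], [0.0, -0.945, -0.326], [-1.0, -0.001, 0.0]]
wrist_force: [-0.0, -1.1, 0.7]
grip_width: 0.0724
```

apply_moves --rows '[[[0,0,0,0],[0,0,0,0],[0,0,0,0],[0,0,5,0],[0,0,15,0]]]'

```text
time_s: 39.2
position: [0.6097, -0.2703, 0.1694]
orientation: [[-0.003, 0.326, -0.945], [0.002, -0.945, -0.326], [-1.0, -0.002, 0.002]]
wrist_force: [0.8, -0.6, -0.8]
grip_width: 0.0875
```

apply_moves --rows '[[[0,0,28,0],[0,0,30,0],[0,0,30,0],[0,0,25,0],[0,0,15,0]]]'

```text
time_s: 39.7
position: [0.6117, -0.2713, 0.3025]
orientation: [[0.004, 0.326, -0.945], [-0.002, -0.945, -0.326], [-1.0, 0.004, -0.003]]
wrist_force: [0.2, -0.9, -0.5]
grip_width: 0.0877
```

apply_moves --rows '[[[0,12,0,0],[0,25,0,0],[0,35,0,0],[0,35,0,0],[0,35,0,0]]]'

```text
time_s: 40.2
position: [0.6099, -0.1267, 0.2975]
orientation: [[-0.001, 0.326, -0.946], [0.001, -0.946, -0.326], [-1.0, -0.001, 0.001]]
wrist_force: [0.6, 0.9, 0.1]
grip_width: 0.0878
```

apply_moves --rows '[[[0,35,0,0],[0,35,0,0],[0,35,0,0],[0,20,0,0],[0,8,0,0]]]'

```text
time_s: 40.7
position: [0.6097, 0.007, 0.2977]
orientation: [[-0.001, 0.328, -0.945], [0.001, -0.945, -0.328], [-1.0, -0.001, 0.001]]
wrist_force: [0.3, 0.3, 0.4]
grip_width: 0.0877
```

```bash
python3 - <<'E'
from h import *
import pickle
s=read_state();print(s["position"],s["time_s"])
I={}
for c in("side","top"):
    I[c]=read_camera(c);cv2.imwrite(f"pics/end_{c}.png",I[c])
pickle.dump(I,open("end.pkl","wb"))
o=[]
for c,n,u,v,p in(("side","flask_small",234,133,(.6107,-.2705,.062)),("top","flask_small",363,161,(.6107,-.2705,.062)),("top","flask_large",366,232,(.3925,-.272,.031)),("side","flask_large",307,145,(.3925,-.272,.031)),("side","flask_medium",207,355,(.5075,.4185,.0465)),("top","flask_medium",138,190,(.5075,.4185,.0465))):
    m=camera_model(c);k=(u-33,v-33,u+33,v+33);outline.v=None
    o.append(outline(I[c],m,PR[n],p,(0,0,255),4,k))
cv2.imwrite("pics/end.png",np.vstack([np.hstack(o[:3]),np.hstack(o[3:])]))
E
```

```text
[0.60967821 0.00701401 0.29765645] 40.7
```

View pics/end.png

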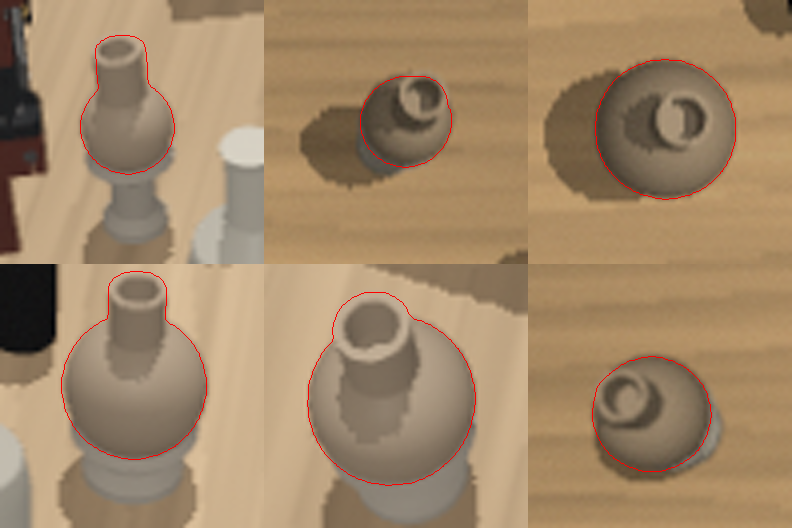

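View pics/end_side.png

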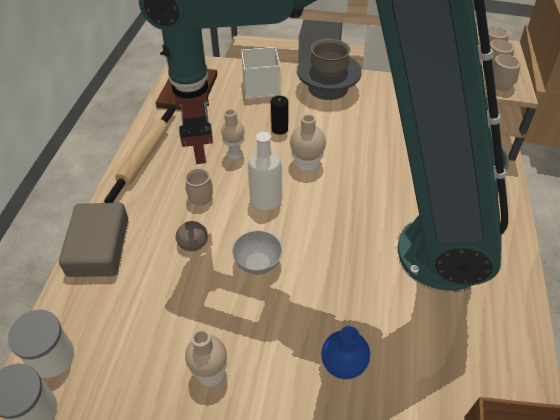

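View pics/end_top.png

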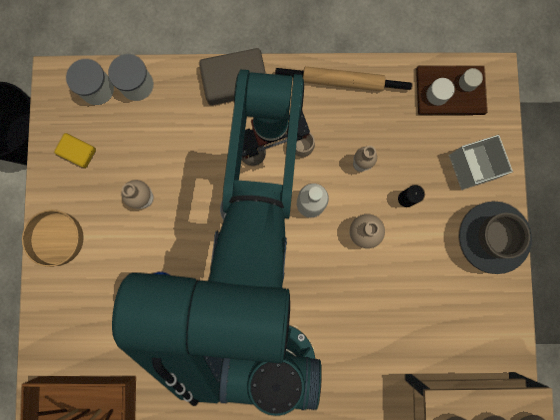

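```bash
python3 -c "
from workcell import *
print(sign_off(), read_state()['time_s'])"
```

```text
the job is handed in; nothing more can be done
the job is handed in; nothing more can be done
```

All three flasks now stand in the cradles of their own size, and the job is handed in. The arm finished at about 41 s of the 72 s allowed.

**What I did:** I moved the medium flask out of the large cradle into the medium one first. Then I set the large flask in the large cradle and the small flask in the small one. Each was gripped by the neck and lowered in steps of 1 mm or less until it touched. I shifted it a little sideways while the wrist force pushed to one side, and let go with less than 4 N of upward push.

**Last checks:**
- **Seating:** The tool height at release matched the calculated seated height to about 1 mm for all three flasks.
- **Upright and centred:** Outlines of the upright, seated flasks drawn over the final pictures match in both cameras to about one pixel, or roughly 2 mm.
- **Bystanders:** By eye, the bottle, bowl, jar, clay lump and candle look unmoved in the final side picture. In the top picture the arm covers the bowl, clay lump and part of the jar. I did not measure them.
- **Robot:** The gripper is open and about 0.3 m up, touching nothing.

**Disagreements:**
- The two cameras differed by up to about 4 mm on some positions, so I used averages and corrected by wrist force on contact.
- A small sideways force of 1 to 2 N was still there at each release, and it was gone or close to 1 N with the gripper open.

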